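# Tighten the pivot nut deep in a television pedestal

### The job

Take the T-handled socket driver out of its wooden stand, lower it down the neck tube of the television pedestal and feel for the nut at the bottom until the socket drops fully over it. Turn the nut clockwise until it comes up against its stop, pressing only lightly because it sits on a soft rubber bush, and without wrenching on once it has gone tight. Then put the driver back upright and fully down in its stand, and leave the pedestal and the other things alone.

Things in the scene. Friction and masses are not known exactly. Their poses are not given: they have to be found in the camera images.
- driver_grip (a point): Centre of the crossbar of the steel T-handled socket driver (loose, 0.25 to 0.5 kg), standing in its stand at the start at any yaw; z up the shaft. The flat-sided bar is 90 mm long along x, 16 mm wide along y, 18 mm high; grip it from above across its 16 mm width. The shaft is 14 mm thick, the socket head 40 mm across and 34 mm tall.
- socket_mouth (a point): Centre of the driver's lower end, 150 mm straight below driver_grip. The open hexagonal socket is 25 mm across flats and 13 mm deep (its flats are square to the driver's x axis and every 60 degrees from it).
- stand_hole (a point): Centre of the hole's mouth in the fixed plywood stand (block 110 x 90 x 50 mm, on the table). The hole is round, upright, 46 mm wide with a slightly bevelled rim, 42 mm deep (driver fully down: socket_mouth 42 mm below this point).
- pedestal: The fixed television pedestal: grey base disc 180 mm across and 12 mm thick with an upright aluminium neck tube (58 mm outside, 48 mm bore, open at the top) in its middle. Origin on the table under the tube's axis, z up.
- bore_mouth (a point): Centre of the neck tube's open top, 125 mm above the table, on the bore's axis.
- nut_top (a point): Unloaded centre of the nut's top, 89.5 mm below bore_mouth; fixed in the pedestal, does not show the nut's yaw. Steel hexagon nut, 24 mm across flats, 12 mm tall, with a 3.5 mm centring cone on top. Its flats lie at any yaw (not given): a misaligned socket rests on its corners, socket_mouth 3.5 mm below this point; fully home it is 13 mm below.
- nut (a joint): Turn of the nut on its thread, rad; grows clockwise seen from above (tightening); 0 is tight against the stop, starts between -1.4 and -0.8; -1.8 is its loose end. It turns stiffly, taking about 0.2 N m either way, and stays where it is left; it does not move up or down.
- bush_press (a joint): How far the rubber bush under the nut is pressed down, m; springs back; 6 N per mm. Damaged beyond 3 mm (18 N).
- bush_twist (a joint): Twist of the rubber bush under the nut, rad, positive clockwise from above; springs back; 2 N m per rad, so about 0.1 while the nut turns and more once it is at its stop. Torn beyond 0.4 either way (0.8 N m).
- washer: Loose steel washer, 28 mm across and 3 mm thick, on the pedestal's base disc; to be left alone. Origin under its centre.
- screwdriver: Loose screwdriver lying between the stand and the pedestal; to be left alone.
- wrench: Loose flat wrench lying on the table; to be left alone.
- spool: Loose white spool, 52 mm across and 42 mm tall; to be left alone. Origin under its centre.
- speaker: Loose bare loudspeaker, 104 mm across and 50 mm tall, face up; to be left alone. Origin under its centre.
- jar: Loose jar, 60 mm across and 75 mm tall; to be left alone. Origin under its centre.
- meter: Loose hand-held test meter, 150 x 75 x 34 mm, lying flat; to be left alone. Origin under its centre.
- remote: Loose remote control, 170 x 45 x 20 mm, lying flat; to be left alone. Origin under its centre.
- driver: The whole driver; origin at socket_mouth, z up its shaft, x along the crossbar.
Mind the look-alikes: they are no part of the job. There is more than one size of the pedestal; the one meant has the size given above.

How it is judged:
On the way, in this order (a step that is already met when the one before it is completed fails the run):
1. the socket is fully home over the nut at the bottom of the bore (z of socket_mouth in the frame of pedestal below 0.026 m and horizontal distance between socket_mouth and nut_top below 0.004 m and angle between socket_mouth's own z axis and vertical below 0.1 rad), for 0.2 s.
2. the nut is turned clockwise to its stop with the socket home on it (all of step 1 and value of joint nut above -0.08 rad), for 0.1 s.
At the end, for the whole second after the job is handed in: The nut is still within 0.12 rad of its stop, and the driver stands at rest in its stand: socket_mouth at least 36 mm below the hole's mouth and within 6 mm of its axis, shaft within 0.15 rad of upright (value of joint nut above -0.12 rad and z of socket_mouth in the frame of stand_hole below -0.036 m and horizontal distance between socket_mouth and stand_hole below 0.006 m and angle between driver_grip's own z axis and vertical below 0.15 rad and linear speed of driver below 0.02 m/s); the robot touches nothing.
It fails at once if the rubber bush is pressed down more than 3 mm (18 N) (value of joint bush_press above 0.003 m).
It fails at once if the rubber bush is twisted more than 0.4 rad (0.8 N m) either way (value of joint bush_twist above 0.4 rad or value of joint bush_twist below -0.4 rad).
It fails at once if the driver is tipped over (angle between driver_grip's own z axis and vertical above 0.6 rad).
It fails at once if a bystander is moved more than 30 mm (distance of any of washer, screwdriver, wrench, spool, speaker, jar, meter, remote from where it was at the start of the episode above 0.03 m).
It also fails if it takes over 72 s, if anything falls off the work surface, if the arm or the gripper's body presses on something with over 40 N, if the wrist force passes 120 N, or if a joint passes its speed limit or range.

### The arm

A 7-joint arm with a two-finger parallel gripper is mounted at the origin on the work surface. World frame = base frame: x ahead of the robot, y to its left, z up, the work surface at z = 0. Lengths are in m, angles in rad, forces in N, time in s.
With the tool pointing down it reaches from about 0.4 to 0.9 m from the base axis. Payload 5.6 kg.
Tool frame: the origin (TCP) lies on the centre line of the jaws, within the pads' length; the fingertips stand 8 mm ahead of it and the grasp point (between the pads) lies 11 mm behind it; z points along the fingers, y is the line along which they close (so a half turn about z gives the same grasp; the last joint's range is limited). The gripper opens to 92 mm and grips with 3 to 60 N. Pads are 20 mm wide; open, the fingers measure 128 mm over their backs; the gripper's body (75 mm by 189 mm) begins 69 mm behind the grasp point.
Start: joints at [-1.3, 0.468, -0.012, 1.603, 0.006, 1.071, -0.056], TCP at [0.201, 0.618, 0.223] pointing down, gripper open.
Joint ranges: [-2.53, 2.53], [-0.31, 2.02], [-1.57, 1.55], [0.28, 2.44], [-1.29, 4.43], [0.15, 1.84], [-2.92, 2.92]. Speed limits (rad/s): [2.57, 2.57, 3.14, 3.14, 3.14, 3.14, 3.14].

### API

Orientations are given as a rotation vector (axis times angle).
In Python, from rig import * gives the robot as it stands.
- The arm moves only by the tool arm_command, never from a script. Its argument "commands" is a list of rows, each an object with "translation": the shift along the tool's x, y, z in mm, a list of three; "rotation": the turn, a rotation vector about the tool's x, y, z in degrees, a list of three; "hand": the opening, from 0 (shut) to 1 (fully open). In form: [{"translation": [dx, dy, dz], "rotation": [wx, wy, wz], "hand": hand}, ...]. A call has 1 to 20 rows; each row is the pose to reach, as a shift and turn from the pose commanded when the call began, along the tool's axes at that moment; what a row does not reach only later rows make up. A row lasts 1/8 s, in which the tool goes at most 62.5 mm and 10.7 degrees, less where a joint would pass 70% of its speed; a pose out of reach is approached as far as the arm can. A call with a gripper value outside its range is refused whole. The fingers move at their own pace and stop on an object; "force" is the grip in N (left out, the last holds). Time passes only in rows, so rows that repeat a pose let the fingers close. It gives the time, the measured TCP pose, the force, the opening and the grip force at its end, in the units of the state.
- state(): the state, without advancing time (a new reading comes with each control period).
- camera(name): name is "scene" or "top" or "wrist"; returns the picture (420x560x3 uint8, red, green, blue); there is no depth.
- camera_model(name): a dict with "fovy" (degrees; the focal length in pixels is half the picture's height over the tangent of half this angle, whatever the lens; pixels are square), "cx", "cy" (the principal point, pixels), "origin" and "attitude" of the camera in the world. Camera axes: x right, y up, looking along -z (the intrinsics and any distortion apply to the point x, -y, -z); pixel columns grow to the right and rows downward; lengths in m; the calibration is good to about 2 mm. The wrist camera is an equidistant fisheye: a pixel r from the principal point sees the ray r / f radians off the axis. A picture is of the moment at which its call begins: read the wrist's pose just before it. camera_model takes no time and is no camera call; for the wrist camera it gives the pose at the moment of the call.
- hand_in(): hands the job in; it is judged then, once.
Trained networks look in the newest picture that a camera, given by its name, has taken for a name from the list of things; names that differ only in an ending like _2 or _b are one class to them, and where a whole thing is asked for, a point or a joint stands for the part that bears it (a point fixed in the world has none). Each returns a list of dicts, best first, with "score" (0 to 1); they miss things now and then, are a little off and sometimes report something else, mostly with a low value. They report only what shows in the picture. A call takes as long as a camera call. They do not tell look-alikes from the thing itself.
- boxes_of(camera, target): "box" ([left, top, right, bottom] in pixels, round what is visible of it).
The state is a dict: "clock": time; "joint_pos": joint angles; "qvel": joint speeds; "effort": joint torques, N m; "ee_pos": TCP position; "ee_rot": TCP orientation; "ft_force": force on the tool from outside, world axes, zero at the start; "torque": the same for the moment, N m; "width": opening from 0.0 (shut) to 1.0 (fully open); "grip_force": force on a finger pad.
Only numpy, scipy, OpenCV 4.12 (cv2) and the standard library are available. Lean on these libraries where they do the work, as an engineer would, in place of code of your own. Each camera call takes 0.05 s, during which the arm holds its last target. There are 200 camera calls.

## Working session

There is one attempt and no reset: what is moved stays moved. The work goes in short steps, Python scripts to look and compute and a tool call to move; the robot and the scene stay as the last step left them, time stands still between calls to the robot, and variables do not carry over. Pictures are saved under pics/ and viewed, at most 10 in all, crops included, and the job is handed in when it is done.

Besides the shell and the picture viewer there is one more tool, called after "Request:" as name(argument=value, ...), one argument or row to a line, values as JSON. arm_command: Moves the arm, as the interface text tells. Its arguments: {"type":"object","properties":{"commands":{"type":"array","items":{"type":"object","properties":{"translation":{"type":"array","items":{"type":"number"}},"rotation":{"type":"array","items":{"type":"number"}},"hand":{"type":"number"}}}},"force":{"type":"number"}},"required":["commands"]}

```bash
mkdir -p pics; cat > h.py <<'E'
from rig import *
import numpy as np, cv2
from scipy.spatial.transform import Rotation as R
def mat(a):
    a=np.array(a,float)
    if a.shape==(3,3): return a
    return R.from_rotvec(a).as_matrix() if a.size==3 else R.from_quat(a).as_matrix()
def ray(m,u,v,fish=False):
    f=210/np.tan(np.radians(m['fovy'])/2); x=u-m['cx'];y=v-m['cy']
    if fish:
        r=np.hypot(x,y)+1e-9;t=r/f; d=np.array([np.sin(t)*x/r,-np.sin(t)*y/r,-np.cos(t)])
    else: d=np.array([x/f,-y/f,-1])
    return np.array(m['origin']),mat(m['attitude'])@d
def atz(m,u,v,z,fish=False):
    o,d=ray(m,u,v,fish); return o+d*(z-o[2])/d[2]
def proj(m,p,fish=False):
    f=210/np.tan(np.radians(m['fovy'])/2)
    c=mat(m['attitude']).T@(np.array(p)-np.array(m['origin'])); q=np.array([c[0],-c[1]])
    if fish: q=q/np.linalg.norm(q)*np.arctan2(np.linalg.norm(q),-c[2])
    else: q=q/-c[2]
    return q*f+[m['cx'],m['cy']]
E
python3 - <<'E'
from h import *
for c in ['scene','top']:
    im=camera(c); cv2.imwrite(f'pics/{c}0.png',im[:,:,::-1]); m=camera_model(c); print(c,m)
    for t in ['driver_grip','stand_hole','pedestal','bore_mouth','spool','jar']:
        print(t,[(np.round(b['box']).tolist(),round(b['score'],2)) for b in boxes_of(c,t)][:4])
print(camera_model('wrist')); print(state())
E
```

```text
scene {'fovy': 49.26777299057759, 'cx': 278.3799469977212, 'cy': 208.642390899217, 'origin': array([1.52092349, 0.31047786, 0.9958145 ]), 'attitude': array([0.59764793, 0.81197518, 1.76907363])}
driver_grip [([357.0, 217.0, 378.0, 269.0], 0.73)]
stand_hole [([340.0, 244.0, 384.0, 286.0], 0.83)]
pedestal [([189.0, 180.0, 242.0, 232.0], 0.81)]
bore_mouth [([192.0, 180.0, 246.0, 236.0], 0.76), ([312.0, 160.0, 388.0, 231.0], 0.62)]
spool [([324.0, 291.0, 342.0, 315.0], 0.98)]
jar []
top {'fovy': 42.56459550522118, 'cx': 281.1815609295463, 'cy': 213.04823652934456, 'origin': array([0.36485316, 0.01290102, 1.72045945]), 'attitude': array([ 0.0843467 , -0.10602301, -1.59502134])}
driver_grip [([178.0, 191.0, 199.0, 219.0], 0.53), ([324.0, 210.0, 383.0, 262.0], 0.25)]
stand_hole [([175.0, 192.0, 213.0, 234.0], 0.7), ([180.0, 191.0, 201.0, 218.0], 0.68)]
pedestal [([324.0, 208.0, 381.0, 262.0], 0.74), ([190.0, 257.0, 272.0, 339.0], 0.66)]
bore_mouth [([322.0, 209.0, 382.0, 264.0], 0.93), ([188.0, 255.0, 266.0, 338.0], 0.84)]
spool [([203.0, 154.0, 221.0, 174.0], 0.75)]
jar [([240.0, 138.0, 26
[... 225 characters left out ...]
0.7, 'joint_pos': array([-1.30000163,  0.46742602, -0.01159631,  1.60268408,  0.00599449,
        1.07139781, -0.05629456]), 'qvel': array([ 5.26257480e-04,  3.53617911e-04,  1.78599981e-04,  1.34904621e-03,
        8.40617908e-04, -6.64959547e-05, -1.97284264e-04]), 'effort': array([ 7.48247408e-05, -5.20269942e+01, -1.20315960e-02, -2.44011909e+01,
       -5.66047768e-02,  1.11258807e-02,  2.19640293e-05]), 'ee_pos': array([0.20068363, 0.61826778, 0.22264701]), 'ee_rot': array([4.90991611e-01, 3.10293749e+00, 1.80407646e-04]), 'ft_force': array([ 1.33844545, -0.3423486 ,  0.5447176 ]), 'torque': array([ 0.00985326, -0.02912483,  0.02855107]), 'grip_force': 0.0, 'width': 1.0015798486976888}
```

```bash
python3 - <<'E'
from h import *
a=cv2.imread('pics/top0.png')[110:360,140:440]; b=cv2.imread('pics/scene0.png')[140:330,140:440]
cv2.imwrite('pics/a.png',cv2.resize(a,None,fx=2.4,fy=2.4,interpolation=2)); 
m=camera_model('top')
for n,u,v,z in [('ped1',352.5,235,.06),('ped2',231,298,.06),('stand',194,213,.05),('grip',188.5,205,.158)]: print(n,atz(m,u,v,z))
E
```

```text
ped1 [ 0.49203971 -0.23134777  0.06      ]
ped2 [0.30980943 0.14692565 0.06      ]
stand [0.57438107 0.25868046 0.05      ]
grip [0.58477162 0.25862866 0.158     ]
```

View pics/a.png

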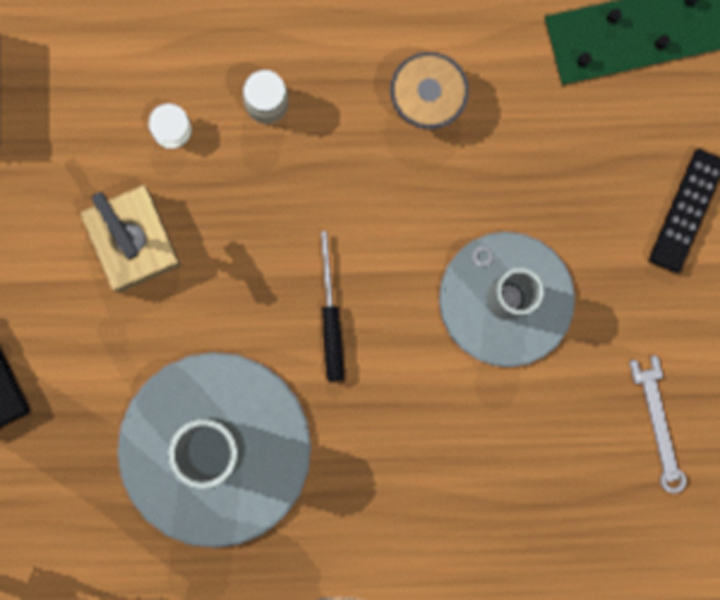

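View pics/scene0.png

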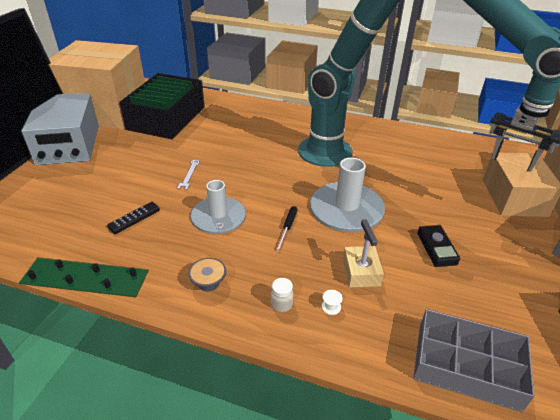

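Both views show:
- **Driver and stand:** there is one, in the top view at about (188,204).
- **Pedestals:** there are two. The small one has its disc at (352,235), 56 px or about 0.18 m across, with a washer on it. The large one is at (229,297), about 0.25 m across.

I choose the small one because it matches the 180 mm given.

```bash
python3 - <<'E'
from h import *
m=camera_model('top'); px=lambda x,y:(140+x/2.4-.3,110+y/2.4-.3)
e1=atz(m,*px(99,197),.165);e2=atz(m,*px(131,253),.165);print(e1,e2,(e1+e2)/2,np.degrees(np.arctan2(*(e2-e1)[1::-1])),np.linalg.norm(e1-e2))
b=atz(m,*px(519,291),.125);print('bore',b)
g=(e1+e2)/2
s=camera_model('scene');print(proj(s,g),proj(s,b),proj(s,[g[0],g[1],.05]))
st=state();M=mat(st['ee_rot']);print(M)
t=np.array([g[0],g[1],.33]);print(M.T@(t-st['ee_pos'])*1000)
# washer, tube diameters
print(np.linalg.norm(atz(m,*px(496,291),.125)-atz(m,*px(543,291),.125)))
E
```

```text
[0.62321872 0.27922758 0.165     ] [0.55375193 0.24098769 0.165     ] [0.58848532 0.26010764 0.165     ] -151.1682177527974 0.07929642627929308
bore [ 0.49885818 -0.23258237  0.125     ]
[369.46677994 230.37065331] [216.4003678 185.216829 ] [363.73506562 260.12160716]
[[-9.51146906e-01  3.08738656e-01  6.67663456e-05]
 [ 3.08738662e-01  9.51146901e-01  1.05717107e-04]
 [-3.08656451e-05  1.21165852e-04 -9.99999992e-01]]
[-479.43758068 -220.92052789 -107.3649633 ]
0.05835281214186573
```

Request:
arm_command(
  commands=[
    {"translation":[-55,-25,-25],"rotation":[0,0,-6],"hand":1},
    {"translation":[-110,-50,-50],"rotation":[0,0,-12],"hand":1},
    {"translation":[-165,-75,-75],"rotation":[0,0,-18],"hand":1},
    {"translation":[-220,-100,-107],"rotation":[0,0,-24],"hand":1},
    {"translation":[-275,-125,-107],"rotation":[0,0,-30],"hand":1},
    {"translation":[-330,-150,-107],"rotation":[0,0,-36],"hand":1},
    {"translation":[-385,-177,-107],"rotation":[0,0,-42],"hand":1},
    {"translation":[-435,-200,-107],"rotation":[0,0,-46.8],"hand":1},
    {"translation":[-479,-221,-107],"rotation":[0,0,-46.8],"hand":1},
    {"translation":[-479,-221,-107],"rotation":[0,0,-46.8],"hand":1},
    {"translation":[-479,-221,-107],"rotation":[0,0,-46.8],"hand":1},
  ],
  force=30,
)

```text
clock: 2.08
ee_pos: [0.5875, 0.2608, 0.3294]
ee_rot: [0.782, -3.042, -0.001]
ft_force: [-0.8, 0.6, 0.6]
width: 0.999
grip_force: 0.0
```

```bash
python3 - <<'E'
from h import *
st=state();m=camera_model('wrist');im=camera('wrist');cv2.imwrite('pics/w1.png',im[:,:,::-1]);print(st['joint_pos'],st['ee_pos'],mat(st['ee_rot']),m)
for t in ['driver_grip','stand_hole']:print(boxes_of('wrist',t)[:2])
E
```

```text
[-0.52102677  0.3728757   0.07018617  1.49889499 -0.02761736  1.27113027
  1.62676143] [0.58751346 0.26084971 0.32941903] [[-8.75923037e-01 -4.82450359e-01 -6.95692789e-04]
 [-4.82450751e-01  8.75922899e-01  5.90106999e-04]
 [ 3.24675911e-04  8.52525823e-04 -9.99999584e-01]] {'fovy': 65.70646984690485, 'cx': 283.43760706027354, 'cy': 211.04684182040867, 'origin': array([0.51444929, 0.22078794, 0.49177676]), 'attitude': array([-0.18032996, -0.30819823,  2.05746019])}
[{'box': [270.1, 150.2, 296.3, 237.3], 'score': 0.82}]
[{'box': [246.9, 128.7, 320.7, 218.0], 'score': 0.73}]
```

View pics/w1.png

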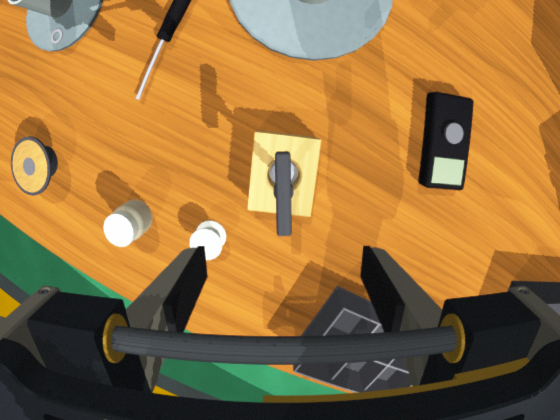

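The wrist view shows the single T-driver in its stand. The crossbar runs from (282,153) to (284,235), the hole is near (283,174), and the white spool is off to the left at (209,240).

```bash
python3 - <<'E'
from h import *
m=camera_model('wrist');st=state();M=mat(st['ee_rot'])
for z in (.167,):
    a=atz(m,282.7,153,z,1);b=atz(m,284.5,234,z,1);g=(a+b)/2;print(a,b,g,np.linalg.norm(a-b),np.degrees(np.arctan2(*(a-b)[1::-1])))
print('toolx az',np.degrees(np.arctan2(M[1,0],M[0,0])))
print(M.T@(np.array([g[0],g[1],.158])-st['ee_pos'])*1000)
print([atz(m,u,v,.05,1) for u,v in [(255,133),(321,139),(311,216),(249,210)]])
E
```

```text
[0.54799689 0.24011238 0.167     ] [0.62268944 0.28374645 0.167     ] [0.58534317 0.26192942 0.167     ] 0.08650381580112458 -149.7072804452195
toolx az -151.02125906782322
[  1.42070624   0.63973384 171.72269177]
[array([0.55425243, 0.20058595, 0.05      ]), array([0.51783694, 0.28268505, 0.05      ]), array([0.61938126, 0.3258852 , 0.05      ]), array([0.65451238, 0.24409366, 0.05      ])]
```

Request:
arm_command(
  commands=[
    {"translation":[1.4,0.6,60],"rotation":[0,0,-1.3],"hand":1},
    {"translation":[1.4,0.6,120],"rotation":[0,0,-1.3],"hand":1},
    {"translation":[1.4,0.6,165],"rotation":[0,0,-1.3],"hand":1},
    {"translation":[1.4,0.6,183],"rotation":[0,0,-1.3],"hand":0.6},
    {"translation":[1.4,0.6,183],"rotation":[0,0,-1.3],"hand":0.1},
    {"translation":[1.4,0.6,183],"rotation":[0,0,-1.3],"hand":0.1},
    {"translation":[1.4,0.6,183],"rotation":[0,0,-1.3],"hand":0.1},
    {"translation":[1.4,0.6,183],"rotation":[0,0,-1.3],"hand":0.1},
  ],
  force=35,
)

```text
clock: 3.22
ee_pos: [0.5871, 0.2603, 0.1479]
ee_rot: [-0.816, 3.032, 0.001]
ft_force: [-0.3, -0.4, -0.9]
width: 0.478
grip_force: 0.0
```

Request:
arm_command(
  commands=[
    {"translation":[0,0,0],"rotation":[0,0,0],"hand":0.1},
    {"translation":[0,0,0],"rotation":[0,0,0],"hand":0.1},
    {"translation":[0,0,0],"rotation":[0,0,0],"hand":0.1},
    {"translation":[0,0,0],"rotation":[0,0,0],"hand":0.1},
    {"translation":[0,0,0],"rotation":[0,0,0],"hand":0.1},
  ],
)

```text
clock: 3.85
ee_pos: [0.5866, 0.2599, 0.1466]
ee_rot: [-0.816, 3.034, -0.0]
ft_force: [0.1, -0.5, 0.1]
width: 0.168
grip_force: 35.0
```

```bash
python3 - <<'E'
from h import *
st=state();M=mat(st['ee_rot']);print(st['ee_pos'],np.degrees(np.arctan2(M[1,0],M[0,0])),st['width'],st['grip_force'],st['ft_force'],st['joint_pos'])
E
```

```text
[0.58657736 0.25993905 0.14658536] -149.89006530068255 0.16750271181284024 34.998523592948914 [ 0.09127852 -0.49431452  0.13745342] [-0.50931554  0.53206945  0.0545755   1.6906261  -0.03469369  0.91982984
  1.65506916]
```

Request:
arm_command(
  commands=[
    {"translation":[0,0,-40],"rotation":[0,0,0],"hand":0.1},
    {"translation":[0,0,-90],"rotation":[0,0,0],"hand":0.1},
    {"translation":[0,0,-140],"rotation":[0,0,0],"hand":0.1},
    {"translation":[20,-24,-160],"rotation":[0,0,0],"hand":0.1},
    {"translation":[52,-61,-160],"rotation":[0,0,0],"hand":0.1},
    {"translation":[90,-106,-160],"rotation":[0,0,0],"hand":0.1},
    {"translation":[128,-151,-160],"rotation":[0,0,0],"hand":0.1},
    {"translation":[166,-196,-160],"rotation":[0,0,0],"hand":0.1},
    {"translation":[204,-241,-160],"rotation":[0,0,0],"hand":0.1},
    {"translation":[242,-286,-160],"rotation":[0,0,0],"hand":0.1},
    {"translation":[280,-331,-160],"rotation":[0,0,0],"hand":0.1},
    {"translation":[308,-364,-160],"rotation":[0,0,0],"hand":0.1},
    {"translation":[323,-382,-160],"rotation":[0,0,0],"hand":0.1},
    {"translation":[323,-382,-160],"rotation":[0,0,0],"hand":0.1},
    {"translation":[323,-382,-160],"rotation":[0,0,0],"hand":0.1},
    {"translation":[323,-382,-160],"rotation":[0,0,0],"hand":0.1},
  ],
)

```text
clock: 5.85
ee_pos: [0.4991, -0.2309, 0.3063]
ee_rot: [0.82, -3.033, -0.001]
ft_force: [-0.3, -0.5, -3.8]
width: 0.171
grip_force: 35.0
```

```bash
python3 - <<'E'
from h import *
st=state();m=camera_model('wrist');im=camera('wrist');M=mat(st['ee_rot']);print(st['joint_pos'],st['ee_pos'],np.degrees(np.arctan2(M[1,0],M[0,0])),M[:,2],st['ft_force'],m['origin'])
t=camera('top')
P=st['ee_pos']; 
print('sock px',proj(m,P+[0,0,-.1386],1))
o=im[60:380,130:430]; cv2.imwrite('pics/w2.png',np.hstack([cv2.resize(im[100:300,180:400],None,fx=2,fy=2,interpolation=2),cv2.resize(t[190:280,310:400],(400,400),interpolation=2)])[:,:800,::-1])
for b in ['bore_mouth','pedestal']:print([x for x in boxes_of('wrist',b)][:2],boxes_of('top',b)[:2])
E
```

```text
[ 0.09235644  0.21849302  0.3319887   1.77043045 -0.07754221  1.16602055
  2.54643596] [ 0.49914629 -0.23090456  0.30628299] -149.7477368117583 [-3.91049324e-04  7.84919449e-04 -9.99999615e-01] [-0.2751842  -0.52007076 -3.83178666] [ 0.42702738 -0.27276231  0.46860823]
sock px [282.8137166  202.34338989]
[{'box': [222.7, 105.0, 343.7, 228.8], 'score': 0.79}, {'box': [441.7, 311.5, 496.7, 369.5], 'score': 0.71}] [{'box': [324.9, 208.4, 356.7, 262.7], 'score': 0.96}, {'box': [188.5, 255.7, 268.0, 339.9], 'score': 0.7}]
[{'box': [467.7, 129.2, 560.0, 260.4], 'score': 0.78}, {'box': [220.2, 111.1, 346.1, 229.3], 'score': 0.56}] [{'box': [324.3, 206.7, 359.7, 261.8], 'score': 0.98}, {'box': [190.3, 257.9, 271.1, 340.4], 'score': 0.84}]
```

View pics/w2.png

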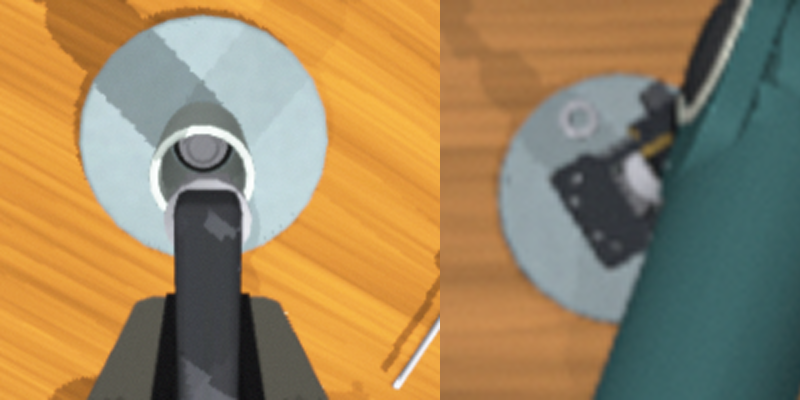

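The crop shows the socket head (crop x 164–252) just short of the bore's rim (crop x 150–254, top at y 125). The nut is visible down the bore.

```bash
python3 - <<'E'
from h import *
from scipy.optimize import least_squares
m=camera_model('wrist');st=state();M=mat(st['ee_rot']);P=st['ee_pos']
im=cv2.imread('pics/w2.png')[:,:440]
hs=cv2.cvtColor(im,cv2.COLOR_BGR2HSV);mk=(im.min(2)>215);ys,xs=np.nonzero(mk);k=(ys>110)&(ys<215)&(xs>140)&(xs<265);ys,xs=ys[k],xs[k]
print(len(xs),xs.min(),xs.max(),ys.min(),ys.max())
pts=np.array([atz(m,180+(x-.5)/2,100+(y-.5)/2,.125,1)[:2] for x,y in zip(xs,ys)])
f=least_squares(lambda c:np.hypot(*(pts-c).T)-.0265,[.5,-.232],loss='soft_l1',f_scale=.002)
c=f.x;r=np.hypot(*(pts-c).T);print('bore',c,np.percentile(r,[5,50,95]))
# driver head centre from width at upper face: lateral along image u
for z in (.168,.195):
  a=atz(m,180+82,210,z,1);b=atz(m,180+126,210,z,1);print('head lateral mid',(M.T@((a+b)/2-P))[:2]*1000,np.linalg.norm(a-b))
print(proj(m,P+M@[0,0,.1386],1), 'to bore tool mm',M.T@(np.array([*c,P[2]])-P)*1000)
E
```

```text
1271 150 254 126 214
bore [ 0.49723778 -0.235829  ] [0.02472767 0.02667269 0.02857594]
head lateral mid [-7.69552252  1.04216034] 0.042608769805930875
head lateral mid [0.47528801 0.97801065] 0.038785970824002425
[282.93130114 202.33285397] to bore tool mm [ 3.30429542e+00 -2.33807945e+00 -3.59030584e-04]
```

Request:
arm_command(
  commands=[
    {"translation":[3,-3,0],"rotation":[0,0,0],"hand":0.1},
    {"translation":[3,-3,15],"rotation":[0,0,0],"hand":0.1},
    {"translation":[3,-3,30],"rotation":[0,0,0],"hand":0.1},
    {"translation":[3,-3,38],"rotation":[0,0,0],"hand":0.1},
    {"translation":[3,-3,43],"rotation":[0,0,0],"hand":0.1},
    {"translation":[3,-3,48],"rotation":[0,0,0],"hand":0.1},
    {"translation":[3,-3,53],"rotation":[0,0,0],"hand":0.1},
    {"translation":[3,-3,58],"rotation":[0,0,0],"hand":0.1},
    {"translation":[3,-3,58],"rotation":[0,0,0],"hand":0.1},
  ],
)

```text
clock: 7.28
ee_pos: [0.4975, -0.2365, 0.2482]
ee_rot: [0.816, -3.033, -0.001]
ft_force: [-0.6, 0.4, -3.3]
width: 0.172
grip_force: 35.0
```

```bash
python3 - <<'E'
from h import *
st=state();m=camera_model('wrist');im=camera('wrist');print(st['ee_pos'],st['ft_force'],st['torque'])
s=camera('scene')
cv2.imwrite('pics/w3.png',np.hstack([cv2.resize(im[120:280,200:360],(400,400),interpolation=2),cv2.resize(s[140:240,170:270],(400,400),interpolation=2)])[:,:,::-1])
E
```

```text
[ 0.49751187 -0.23646868  0.24822395] [-0.58590713  0.36887569 -3.30711033] [ 0.06976271  0.02142633 -0.01294077]
```

View pics/w3.png

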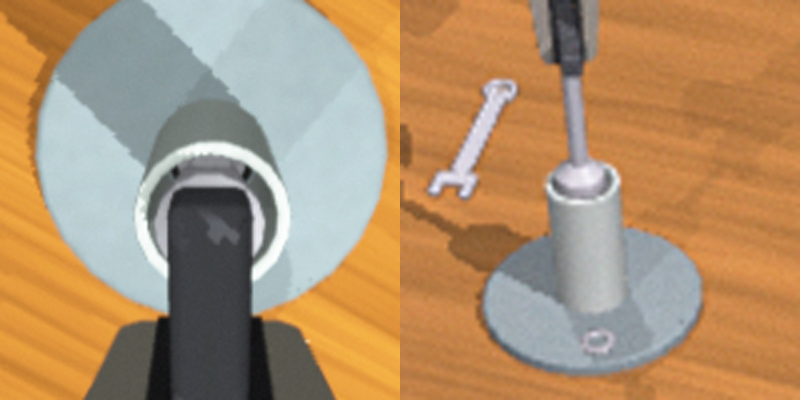

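The socket head is inside the bore, roughly centred in both views, and the side forces are small. I'll go down toward the nut.

Request:
arm_command(
  commands=[
    {"translation":[0,0,15],"rotation":[0,0,0],"hand":0.1},
    {"translation":[0,0,32],"rotation":[0,0,0],"hand":0.1},
    {"translation":[0,0,50],"rotation":[0,0,0],"hand":0.1},
    {"translation":[0,0,62],"rotation":[0,0,0],"hand":0.1},
    {"translation":[0,0,68],"rotation":[0,0,0],"hand":0.1},
    {"translation":[0,0,71],"rotation":[0,0,0],"hand":0.1},
    {"translation":[0,0,71],"rotation":[0,0,0],"hand":0.1},
  ],
)

```text
clock: 8.25
ee_pos: [0.4979, -0.2367, 0.1778]
ee_rot: [-0.816, 3.033, -0.0]
ft_force: [0.2, -0.6, -5.0]
width: 0.168
grip_force: 35.0
```

Request:
arm_command(
  commands=[
    {"translation":[0,0,2],"rotation":[0,0,0],"hand":0.1},
    {"translation":[0,0,4],"rotation":[0,0,0],"hand":0.1},
    {"translation":[0,0,6],"rotation":[0,0,0],"hand":0.1},
    {"translation":[0,0,6],"rotation":[0,0,0],"hand":0.1},
  ],
)

```text
clock: 8.75
ee_pos: [0.4976, -0.2365, 0.1714]
ee_rot: [0.816, -3.034, -0.0]
ft_force: [0.5, 0.5, -3.4]
width: 0.17
grip_force: 35.0
```

Request:
arm_command(
  commands=[
    {"translation":[0,0,1],"rotation":[0,0,0],"hand":0.1},
    {"translation":[0,0,1.5],"rotation":[0,0,0],"hand":0.1},
    {"translation":[0,0,1.5],"rotation":[0,0,0],"hand":0.1},
  ],
)

```text
clock: 9.12
ee_pos: [0.4977, -0.2366, 0.1701]
ee_rot: [0.816, -3.034, -0.0]
ft_force: [-1.0, 0.9, -2.9]
width: 0.174
grip_force: 35.0
```

Request:
arm_command(
  commands=[
    {"translation":[0,0,0.7],"rotation":[0,0,0],"hand":0.1},
    {"translation":[0,0,1.2],"rotation":[0,0,0],"hand":0.1},
    {"translation":[0,0,1.2],"rotation":[0,0,0],"hand":0.1},
  ],
)

```text
clock: 9.5
ee_pos: [0.498, -0.2366, 0.1693]
ee_rot: [-0.816, 3.033, -0.0]
ft_force: [-0.8, 0.7, 0.4]
width: 0.173
grip_force: 35.0
```

Request:
arm_command(
  commands=[
    {"translation":[0,0,0.4],"rotation":[0,0,3],"hand":0.1},
    {"translation":[0,0,0.4],"rotation":[0,0,6],"hand":0.1},
    {"translation":[0,0,0.4],"rotation":[0,0,6],"hand":0.1},
  ],
)

```text
clock: 9.88
ee_pos: [0.4978, -0.2368, 0.1689]
ee_rot: [-0.657, 3.072, -0.001]
ft_force: [-1.3, 1.0, 2.2]
width: 0.168
grip_force: 35.0
```

Request:
arm_command(
  commands=[
    {"translation":[0,0,0],"rotation":[0,0,3],"hand":0.1},
    {"translation":[0,0,0],"rotation":[0,0,6],"hand":0.1},
    {"translation":[0,0,0],"rotation":[0,0,6],"hand":0.1},
  ],
)

```text
clock: 10.25
ee_pos: [0.4977, -0.2367, 0.1687]
ee_rot: [-0.497, 3.102, -0.0]
ft_force: [-2.4, 0.3, 2.3]
width: 0.172
grip_force: 35.0
```

Request:
arm_command(
  commands=[
    {"translation":[0,0,0],"rotation":[0,0,3],"hand":0.1},
    {"translation":[0,0,0],"rotation":[0,0,6],"hand":0.1},
    {"translation":[0,0,0],"rotation":[0,0,6],"hand":0.1},
  ],
)

```text
clock: 10.62
ee_pos: [0.4978, -0.2367, 0.1687]
ee_rot: [-0.334, 3.124, -0.0]
ft_force: [-1.4, 1.3, 3.6]
width: 0.171
grip_force: 35.0
```

Request:
arm_command(
  commands=[
    {"translation":[0,0,0],"rotation":[0,0,3],"hand":0.1},
    {"translation":[0,0,0],"rotation":[0,0,6],"hand":0.1},
    {"translation":[0,0,0],"rotation":[0,0,6],"hand":0.1},
  ],
)

```text
clock: 11.0
ee_pos: [0.4978, -0.2366, 0.1687]
ee_rot: [-0.171, 3.137, -0.0]
ft_force: [-2.0, -0.0, 4.3]
width: 0.169
grip_force: 35.0
```

Request:
arm_command(
  commands=[
    {"translation":[0,0,0],"rotation":[0,0,3],"hand":0.1},
    {"translation":[0,0,0],"rotation":[0,0,6],"hand":0.1},
    {"translation":[0,0,0],"rotation":[0,0,6],"hand":0.1},
  ],
)

```text
clock: 11.38
ee_pos: [0.4978, -0.2366, 0.1686]
ee_rot: [-0.007, 3.141, -0.0]
ft_force: [-2.8, 0.6, 3.4]
width: 0.169
grip_force: 35.0
```

Request:
arm_command(
  commands=[
    {"translation":[0.8,0,0],"rotation":[0,0,3],"hand":0.1},
    {"translation":[0.8,0,0],"rotation":[0,0,6],"hand":0.1},
    {"translation":[0.8,0,0],"rotation":[0,0,6],"hand":0.1},
  ],
)

```text
clock: 11.75
ee_pos: [0.4972, -0.2366, 0.1687]
ee_rot: [0.157, 3.137, -0.0]
ft_force: [-1.5, -0.5, 4.2]
width: 0.173
grip_force: 35.0
```

Request:
arm_command(
  commands=[
    {"translation":[0,0,0],"rotation":[0,0,3],"hand":0.1},
    {"translation":[0,0,0],"rotation":[0,0,6],"hand":0.1},
    {"translation":[0,0,0],"rotation":[0,0,6],"hand":0.1},
  ],
)

```text
clock: 12.12
ee_pos: [0.4971, -0.2365, 0.1686]
ee_rot: [0.321, 3.125, -0.0]
ft_force: [-1.1, 0.9, 4.9]
width: 0.169
grip_force: 35.0
```

Request:
arm_command(
  commands=[
    {"translation":[0.3,0,0],"rotation":[0,0,3],"hand":0.1},
    {"translation":[0.3,0,0],"rotation":[0,0,6],"hand":0.1},
    {"translation":[0.3,0,0],"rotation":[0,0,6],"hand":0.1},
  ],
)

```text
clock: 12.5
ee_pos: [0.4968, -0.2364, 0.1686]
ee_rot: [0.484, 3.104, 0.0]
ft_force: [-1.9, -0.6, 3.5]
width: 0.169
grip_force: 35.0
```

Request:
arm_command(
  commands=[
    {"translation":[0,0,0],"rotation":[0,0,3],"hand":0.1},
    {"translation":[0,0,0],"rotation":[0,0,6],"hand":0.1},
    {"translation":[0,0,0],"rotation":[0,0,6],"hand":0.1},
  ],
)

```text
clock: 12.88
ee_pos: [0.4967, -0.2364, 0.1685]
ee_rot: [0.646, 3.074, 0.0]
ft_force: [-0.4, 1.2, 4.1]
width: 0.171
grip_force: 35.0
```

Request:
arm_command(
  commands=[
    {"translation":[0,0,0],"rotation":[0,0,3],"hand":0.1},
    {"translation":[0,0,0],"rotation":[0,0,6],"hand":0.1},
    {"translation":[0,0,0],"rotation":[0,0,6],"hand":0.1},
  ],
)

```text
clock: 13.25
ee_pos: [0.4967, -0.2363, 0.1684]
ee_rot: [-0.806, -3.036, -0.0]
ft_force: [-1.1, 0.7, 3.6]
width: 0.168
grip_force: 35.0
```

```bash
python3 - <<'E'
from h import *
st=state();m=camera_model('wrist');im=camera('wrist');M=mat(st['ee_rot']);P=st['ee_pos'];print(st['torque'],st['ft_force'],st['joint_pos'][6])
s=camera('scene');ms=camera_model('scene')
for n,q in [('end',[.045,0,-.020]),('endlow',[.045,0,-.002]),('ctr',[0,0,-.02])]: print(n,proj(m,P+M@q,1),proj(ms,P+M@q))
print('axis scene',[proj(ms,P+M@[0,0,z]).round(1) for z in (0,.02,.04)])
print('rim scene',[proj(ms,[.4972,-.2358,.125]).round(1)])
c=cv2.resize(im[130:270,210:350],(400,400),interpolation=2); d=cv2.resize(s[140:220,180:260],(400,400),interpolation=2)
cv2.imwrite('pics/w4.png',np.hstack([c,d])[:,:,::-1])
E
```

```text
[0.47136342 0.35275095 0.00658951] [-1.113598    0.67048655  3.55621747] 1.6725302811634686
end [283.73899509 200.33795674] [225.98920067 162.53064189]
endlow [283.6827648  191.08625336] [226.34004377 167.31196698]
ctr [283.59604096 287.01479362] [214.03655736 167.95359308]
axis scene [array([214.5, 173.3]), array([215. , 178.5]), array([215.5, 183.7])]
rim scene [array([215.7, 184.7])]
```

View pics/w4.png

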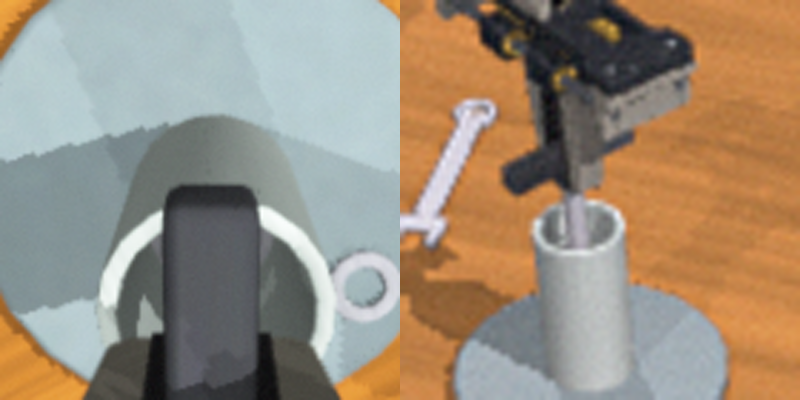

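```bash
python3 - <<'E'
from h import *
from scipy.optimize import least_squares
st=state();m=camera_model('wrist');M=mat(st['ee_rot']);P=st['ee_pos']
im=cv2.imread('pics/w4.png')[:,:400]
mk=im.min(2)>215;ys,xs=np.nonzero(mk);k=(ys>195)&(ys<340)&(xs>95)&(xs<340);ys,xs=ys[k],xs[k]
print(len(xs),xs.min(),xs.max(),ys.min(),ys.max())
pts=np.array([atz(m,210+(x+.5)*.35-.5,130+(y+.5)*.35-.5,.125,1)[:2] for x,y in zip(xs,ys)])
f=least_squares(lambda c:np.hypot(*(pts-c).T)-.0265,[.5,-.232],loss='soft_l1',f_scale=.002)
c=f.x;r=np.hypot(*(pts-c).T);print('bore',c,np.percentile(r,[5,50,95]),'tool',M.T[:2,:2]@(c-P[:2])*1000)
# bar end rows at column 211
print([(y,im[y,211].tolist()) for y in range(178,220,3)])
for v in (194.5,):
  print('end tool x',(M.T@(atz(m,283.9,v,P[2]+.002,1)-P))*1000)
E
```

```text
3804 101 336 207 339
bore [ 0.49710085 -0.23487503] [0.02484259 0.0265389  0.02806316] tool [0.38022734 1.49835337]
[(178, [121, 125, 116]), (181, [118, 124, 115]), (184, [92, 93, 87]), (187, [47, 45, 42]), (190, [48, 44, 42]), (193, [49, 45, 44]), (196, [49, 47, 44]), (199, [48, 47, 45]), (202, [50, 48, 48]), (205, [61, 57, 56]), (208, [74, 71, 69]), (211, [85, 81, 79]), (214, [90, 86, 83]), (217, [93, 88, 86])]
end tool x [43.21405271  0.10512153 -1.99757465]
```

Request:
arm_command(
  commands=[
    {"translation":[1,0.6,-0.6],"rotation":[0,0,0],"hand":0.1},
    {"translation":[2,1.2,-0.6],"rotation":[0,0,0],"hand":0.1},
    {"translation":[2,1.2,0],"rotation":[0,0,0],"hand":0.1},
    {"translation":[2,1.2,0],"rotation":[0,0,0],"hand":0.1},
  ],
)

```text
clock: 13.85
ee_pos: [0.4955, -0.2345, 0.1681]
ee_rot: [0.81, 3.035, -0.0]
ft_force: [1.1, 1.2, -3.2]
width: 0.169
grip_force: 35.0
```

Request:
arm_command(
  commands=[
    {"translation":[0,0.1,0],"rotation":[0,0,3],"hand":0.1},
    {"translation":[0,0.2,0],"rotation":[0,0,6],"hand":0.1},
    {"translation":[0,0.2,0],"rotation":[0,0,6],"hand":0.1},
  ],
)

```text
clock: 14.22
ee_pos: [0.4956, -0.2341, 0.1679]
ee_rot: [-0.966, -2.989, 0.0]
ft_force: [1.5, 0.0, -4.1]
width: 0.174
grip_force: 35.0
```

```bash
python3 - <<'E'
from h import *
st=state();M=mat(st['ee_rot']);print(st['ee_pos'],M.T@st['ft_force'],M.T@st['torque'])
E
```

```text
[ 0.49561503 -0.23410115  0.16791281] [-1.21472728  0.90190237  4.12978849] [-0.18529302 -0.44702148 -0.07073999]
```

The force dropped to the driver's weight alone, so the socket looks aligned. I'll lower it gently.

Request:
arm_command(
  commands=[
    {"translation":[-0.5,0.2,1],"rotation":[0,0,-1],"hand":0.1},
    {"translation":[-0.5,0.2,2],"rotation":[0,0,-1],"hand":0.1},
    {"translation":[-0.5,0.2,2],"rotation":[0,0,-1],"hand":0.1},
  ],
)

```text
clock: 14.6
ee_pos: [0.4959, -0.2344, 0.1663]
ee_rot: [-0.941, -2.997, -0.0]
ft_force: [0.8, -0.6, -4.0]
width: 0.167
grip_force: 35.0
```

Request:
arm_command(
  commands=[
    {"translation":[0,0,1],"rotation":[0,0,0],"hand":0.1},
    {"translation":[0,0,2.5],"rotation":[0,0,0],"hand":0.1},
    {"translation":[0,0,2.5],"rotation":[0,0,0],"hand":0.1},
  ],
)

```text
clock: 14.98
ee_pos: [0.496, -0.2344, 0.1638]
ee_rot: [-0.942, -2.997, -0.0]
ft_force: [0.3, -1.0, -3.8]
width: 0.168
grip_force: 35.0
```

Request:
arm_command(
  commands=[
    {"translation":[0,0,1],"rotation":[0,0,0],"hand":0.1},
    {"translation":[0,0,2],"rotation":[0,0,0],"hand":0.1},
    {"translation":[0,0,2],"rotation":[0,0,0],"hand":0.1},
  ],
)

```text
clock: 15.35
ee_pos: [0.4961, -0.2344, 0.1619]
ee_rot: [-0.942, -2.997, -0.0]
ft_force: [0.6, 0.1, -3.2]
width: 0.172
grip_force: 35.0
```

Request:
arm_command(
  commands=[
    {"translation":[0,0,1],"rotation":[0,0,0],"hand":0.1},
    {"translation":[0,0,1.5],"rotation":[0,0,0],"hand":0.1},
    {"translation":[0,0,1.5],"rotation":[0,0,0],"hand":0.1},
  ],
)

```text
clock: 15.72
ee_pos: [0.4962, -0.2345, 0.1606]
ee_rot: [0.942, 2.997, 0.0]
ft_force: [0.9, 0.0, -2.2]
width: 0.171
grip_force: 35.0
```

Request:
arm_command(
  commands=[
    {"translation":[0,0,0.7],"rotation":[0,0,0],"hand":0.1},
    {"translation":[0,0,0.7],"rotation":[0,0,0],"hand":0.1},
  ],
)

```text
clock: 15.98
ee_pos: [0.4963, -0.2346, 0.1601]
ee_rot: [0.942, 2.997, 0.0]
ft_force: [0.4, 0.5, 1.3]
width: 0.169
grip_force: 35.0
```

```bash
cat > s.py <<'E'
from h import *
st=state();M=mat(st['ee_rot']);print(st['ee_pos'],(M.T@st['ft_force']).round(2),(M.T@st['torque']).round(3),np.degrees(np.arctan2(M[1,0],M[0,0])),st['joint_pos'][6],st['width'])
E
python3 s.py
```

```text
[ 0.49633161 -0.23456539  0.16012434] [ 0.02  0.64 -1.29] [0.028 0.014 0.013] 145.11523989099325 1.5968071889245696 0.1686994021457394
```

Request:
arm_command(
  commands=[
    {"translation":[0,0.13,0],"rotation":[0,0,5],"hand":0.1},
    {"translation":[0,0.26,0],"rotation":[0,0,10],"hand":0.1},
    {"translation":[0,0.26,0],"rotation":[0,0,10],"hand":0.1},
  ],
)

```text
clock: 16.35
ee_pos: [0.4966, -0.2343, 0.1601]
ee_rot: [1.197, 2.904, -0.0]
ft_force: [-0.1, 0.3, -0.6]
width: 0.17
grip_force: 35.0
```

```bash
python3 s.py
```

```text
[ 0.49661738 -0.23431075  0.16008979] [0.24 0.16 0.6 ] [ 0.015 -0.113 -0.238] 135.20570255439992 1.4440144053369712 0.17031563877219683
```

Request:
arm_command(
  commands=[
    {"translation":[0,0.13,0],"rotation":[0,0,5],"hand":0.1},
    {"translation":[0,0.26,0],"rotation":[0,0,10],"hand":0.1},
    {"translation":[-0.1,0.39,0],"rotation":[0,0,15],"hand":0.1},
    {"translation":[-0.1,0.5,0],"rotation":[0,0,20],"hand":0.1},
    {"translation":[-0.1,0.6,0],"rotation":[0,0,24],"hand":0.1},
    {"translation":[-0.1,0.6,0],"rotation":[0,0,24],"hand":0.1},
  ],
)

```text
clock: 17.1
ee_pos: [0.4971, -0.234, 0.16]
ee_rot: [1.773, 2.593, -0.0]
ft_force: [0.3, -0.0, 1.2]
width: 0.17
grip_force: 35.0
```

```bash
python3 s.py
```

```text
[ 0.4970529  -0.23401986  0.16000178] [-0.14  0.24 -1.15] [-0.071 -0.162 -0.171] 111.26130492742939 1.079486273273854 0.16964780691515013
```

Request:
arm_command(
  commands=[
    {"translation":[0,0.13,0],"rotation":[0,0,4],"hand":0.1},
    {"translation":[0,0.2,0],"rotation":[0,0,8],"hand":0.1},
    {"translation":[0,0.2,0],"rotation":[0,0,8],"hand":0.1},
  ],
)

```text
clock: 17.48
ee_pos: [0.4972, -0.2339, 0.16]
ee_rot: [1.949, 2.463, 0.0]
ft_force: [0.7, -1.2, 0.9]
width: 0.172
grip_force: 35.0
```

```bash
python3 s.py
```

```text
[ 0.49717967 -0.23391766  0.15997831] [-1.33  0.42 -0.92] [-0.074 -0.251 -0.26 ] 103.27575719089916 0.959334190656442 0.17150594107745396
```

Request:
arm_command(
  commands=[
    {"translation":[0,0.1,0],"rotation":[0,0,3],"hand":0.1},
    {"translation":[0,0.15,0],"rotation":[0,0,6],"hand":0.1},
    {"translation":[0,0.15,0],"rotation":[0,0,6],"hand":0.1},
  ],
)

```text
clock: 17.85
ee_pos: [0.4973, -0.2339, 0.1599]
ee_rot: [2.076, 2.357, 0.0]
ft_force: [0.1, -0.4, 1.2]
width: 0.169
grip_force: 35.0
```

```bash
python3 s.py
```

```text
[ 0.49730388 -0.23390248  0.15994041] [-0.42  0.05 -1.24] [-0.104 -0.231 -0.146] 97.27473091428277 0.8694812002638242 0.16939404428861296
```

Request:
arm_command(
  commands=[
    {"translation":[0,0.1,0],"rotation":[0,0,3],"hand":0.1},
    {"translation":[0,0.15,0],"rotation":[0,0,6],"hand":0.1},
    {"translation":[0,0.15,0],"rotation":[0,0,6],"hand":0.1},
  ],
)

```text
clock: 18.23
ee_pos: [0.4974, -0.2339, 0.1599]
ee_rot: [2.197, 2.245, 0.0]
ft_force: [1.3, -0.8, 0.9]
width: 0.17
grip_force: 35.0
```

```bash
python3 s.py
```

```text
[ 0.49738287 -0.23386612  0.15991386] [-0.87  1.29 -0.85] [-0.152 -0.303 -0.206] 91.26144191566236 0.779898383730236 0.17047211416405517
```

Request:
arm_command(
  commands=[
    {"translation":[0,0.1,0],"rotation":[0,0,3],"hand":0.1},
    {"translation":[0,0.15,0],"rotation":[0,0,5],"hand":0.1},
    {"translation":[0,0.15,0],"rotation":[0,0,5],"hand":0.1},
  ],
)

```text
clock: 18.6
ee_pos: [0.4975, -0.2338, 0.1598]
ee_rot: [2.294, 2.146, -0.0]
ft_force: [0.5, -0.4, 1.1]
width: 0.171
grip_force: 35.0
```

```bash
python3 s.py
```

```text
[ 0.4974676  -0.23381715  0.15983432] [-0.4   0.51 -1.09] [-0.147 -0.273 -0.185] 86.1883610144711 0.7045586804239754 0.17062335460478173
```

Request:
arm_command(
  commands=[
    {"translation":[-0.1,0.1,0],"rotation":[0,0,3],"hand":0.1},
    {"translation":[-0.2,0.15,0],"rotation":[0,0,5],"hand":0.1},
    {"translation":[-0.2,0.15,0],"rotation":[0,0,5],"hand":0.1},
  ],
)

```text
clock: 18.98
ee_pos: [0.4976, -0.2339, 0.1598]
ee_rot: [2.386, 2.044, 0.0]
ft_force: [0.1, -0.5, 2.1]
width: 0.172
grip_force: 35.0
```

```bash
python3 s.py
```

```text
[ 0.49761005 -0.23394786  0.15982917] [-0.5   0.18 -2.13] [-0.241 -0.222 -0.274] 81.1639627055021 0.6306495113843713 0.17165350084263845
```

Request:
arm_command(
  commands=[
    {"translation":[0,0.1,0],"rotation":[0,0,3],"hand":0.1},
    {"translation":[0,0.15,0],"rotation":[0,0,5],"hand":0.1},
    {"translation":[0,0.15,0],"rotation":[0,0,5],"hand":0.1},
  ],
)

```text
clock: 19.35
ee_pos: [0.4977, -0.234, 0.1598]
ee_rot: [2.473, 1.937, -0.0]
ft_force: [0.6, 0.0, 2.3]
width: 0.169
grip_force: 35.0
```

```bash
python3 s.py
```

```text
[ 0.49772709 -0.23400542  0.1598066 ] [ 0.17  0.58 -2.28] [-0.238 -0.164 -0.196] 76.1575438972696 0.5569054909043469 0.16859265566662832
```

Request:
arm_command(
  commands=[
    {"translation":[0,0.1,0],"rotation":[0,0,3],"hand":0.1},
    {"translation":[0,0.1,0],"rotation":[0,0,5],"hand":0.1},
    {"translation":[0,0.1,0],"rotation":[0,0,5],"hand":0.1},
  ],
)

```text
clock: 19.73
ee_pos: [0.4978, -0.234, 0.1598]
ee_rot: [2.555, 1.828, -0.0]
ft_force: [-0.2, -0.2, 1.7]
width: 0.173
grip_force: 35.0
```

```bash
python3 s.py
```

```text
[ 0.49781031 -0.23401506  0.15979879] [-0.26 -0.12 -1.74] [-0.215 -0.196 -0.185] 71.1505898828187 0.4835376169944311 0.1733037164875318
```

Request:
arm_command(
  commands=[
    {"translation":[0,0.1,0],"rotation":[0,0,3],"hand":0.1},
    {"translation":[0,0.1,0],"rotation":[0,0,5],"hand":0.1},
    {"translation":[0,0.1,0],"rotation":[0,0,5],"hand":0.1},
  ],
)

```text
clock: 20.1
ee_pos: [0.4979, -0.2341, 0.1598]
ee_rot: [2.632, 1.714, -0.0]
ft_force: [0.0, -0.1, 1.7]
width: 0.174
grip_force: 35.0
```

```bash
python3 s.py
```

```text
[ 0.49788486 -0.23405596  0.15978832] [-0.04  0.06 -1.67] [-0.276 -0.179 -0.184] 66.15107603938104 0.41047812094911024 0.17406032617314396
```

Request:
arm_command(
  commands=[
    {"translation":[0,0.1,0],"rotation":[0,0,3],"hand":0.1},
    {"translation":[0,0.1,0],"rotation":[0,0,5],"hand":0.1},
    {"translation":[0,0.1,0],"rotation":[0,0,5],"hand":0.1},
  ],
)

```text
clock: 20.48
ee_pos: [0.4979, -0.2341, 0.1598]
ee_rot: [2.705, 1.598, -0.0]
ft_force: [1.1, -0.5, 1.3]
width: 0.173
grip_force: 35.0
```

```bash
python3 s.py
```

```text
[ 0.4979428  -0.23412745  0.15976998] [ 0.08  1.17 -1.29] [-0.306 -0.226 -0.181] 61.14731612116582 0.3377058822615924 0.1729266859307671
```

Request:
arm_command(
  commands=[
    {"translation":[0,0.1,0],"rotation":[0,0,2],"hand":0.1},
    {"translation":[0,0.1,0],"rotation":[0,0,4],"hand":0.1},
    {"translation":[0,0.1,0],"rotation":[0,0,4],"hand":0.1},
  ],
)

```text
clock: 20.85
ee_pos: [0.498, -0.2341, 0.1598]
ee_rot: [2.759, 1.501, -0.0]
ft_force: [0.3, -0.4, 1.3]
width: 0.171
grip_force: 35.0
```

```bash
python3 s.py
```

```text
[ 0.49804218 -0.23414622  0.15976418] [-0.16  0.42 -1.34] [-0.3   -0.213 -0.239] 57.102259001068184 0.2789853265990427 0.17132683389602094
```

Request:
arm_command(
  commands=[
    {"translation":[0,0.1,0],"rotation":[0,0,2],"hand":0.1},
    {"translation":[0,0.1,0],"rotation":[0,0,4],"hand":0.1},
    {"translation":[0,0.1,0],"rotation":[0,0,4],"hand":0.1},
  ],
)

```text
clock: 21.22
ee_pos: [0.4982, -0.2342, 0.1598]
ee_rot: [2.81, 1.404, -0.0]
ft_force: [0.8, -1.0, 1.8]
width: 0.171
grip_force: 35.1
```

```bash
python3 s.py
```

```text
[ 0.49817141 -0.23417201  0.15977956] [-0.36  1.25 -1.84] [-0.33  -0.247 -0.387] 53.1061693974721 0.2211231995720333 0.17059683083453778
```

Request:
arm_command(
  commands=[
    {"translation":[0,0.1,0],"rotation":[0,0,2],"hand":0.1},
    {"translation":[0,0.1,0],"rotation":[0,0,4],"hand":0.1},
    {"translation":[0,0.1,0],"rotation":[0,0,4],"hand":0.1},
  ],
)

```text
clock: 21.6
ee_pos: [0.4982, -0.2342, 0.1598]
ee_rot: [2.858, 1.305, -0.0]
ft_force: [1.4, -1.5, 2.2]
width: 0.174
grip_force: 35.1
```

```bash
python3 s.py
```

```text
[ 0.49819103 -0.23421394  0.15975473] [-0.19  2.05 -2.2 ] [-0.244 -0.202 -0.479] 49.10165681099306 0.16339216609281276 0.17419944555280556
```

Torque rose to 0.48 N m against a running value of about 0.2, so the nut is at its stop. I'll relieve the twist and draw the driver out.

Request:
arm_command(
  commands=[
    {"translation":[0,-0.1,0],"rotation":[0,0,-5],"hand":0.1},
    {"translation":[0,-0.2,0],"rotation":[0,0,-10],"hand":0.1},
    {"translation":[0,-0.3,0],"rotation":[0,0,-15],"hand":0.1},
    {"translation":[0,-0.3,0],"rotation":[0,0,-15],"hand":0.1},
  ],
)

```text
clock: 22.1
ee_pos: [0.4979, -0.2341, 0.1599]
ee_rot: [-2.664, -1.665, -0.001]
ft_force: [0.2, -0.7, 2.6]
width: 0.172
grip_force: 35.0
```

```bash
python3 s.py
```

```text
[ 0.4979347  -0.23411286  0.15986081] [-0.55  0.53 -2.55] [-0.304 -0.226  0.007] 63.99562014258411 0.37919022302187333 0.1724949750841632
```

Request:
arm_command(
  commands=[
    {"translation":[0,0,-20],"rotation":[0,0,0],"hand":0.1},
    {"translation":[0,0,-60],"rotation":[0,0,0],"hand":0.1},
    {"translation":[0,0,-105],"rotation":[0,0,0],"hand":0.1},
    {"translation":[0,0,-140],"rotation":[0,0,0],"hand":0.1},
    {"translation":[20,-6,-150],"rotation":[0,0,0],"hand":0.1},
    {"translation":[60,-17,-150],"rotation":[0,0,4],"hand":0.1},
    {"translation":[110,-31,-150],"rotation":[0,0,8],"hand":0.1},
    {"translation":[160,-45,-150],"rotation":[0,0,12],"hand":0.1},
    {"translation":[210,-59,-150],"rotation":[0,0,16],"hand":0.1},
    {"translation":[260,-73,-150],"rotation":[0,0,20],"hand":0.1},
    {"translation":[310,-87,-150],"rotation":[0,0,24],"hand":0.1},
    {"translation":[360,-101,-150],"rotation":[0,0,28],"hand":0.1},
    {"translation":[410,-115,-150],"rotation":[0,0,32],"hand":0.1},
    {"translation":[450,-126,-150],"rotation":[0,0,34],"hand":0.1},
    {"translation":[475,-133,-150],"rotation":[0,0,34],"hand":0.1},
    {"translation":[486,-136.5,-150],"rotation":[0,0,34],"hand":0.1},
    {"translation":[486,-136.5,-150],"rotation":[0,0,34],"hand":0.1},
    {"translation":[486,-136.5,-150],"rotation":[0,0,34],"hand":0.1},
  ],
)

```text
clock: 24.35
ee_pos: [0.5875, 0.2604, 0.3102]
ee_rot: [3.035, 0.812, -0.0]
ft_force: [-0.3, 0.2, -3.7]
width: 0.169
grip_force: 35.0
```

```bash
python3 s.py; python3 - <<'E'
from h import *
st=state();m=camera_model('wrist');im=camera('wrist');M=mat(st['ee_rot']);P=st['ee_pos'];print(m['origin'])
for p in ([-.0015,0,.1386],[-.0015,0,.105],[.0435,0,-.02]): print(proj(m,P+M@p,1))
cv2.imwrite('pics/w5.png',np.hstack([cv2.resize(im[110:310,180:380],(600,600),interpolation=2)])[:,:,::-1])
E
```

```text
[0.58747714 0.26044172 0.31020597] [-0.2 -0.3  3.7] [ 0.019 -0.132 -0.037] 29.94259188455394 -1.1188627285199508 0.16914460955910446
[0.65868806 0.30185073 0.47252294]
[283.70587656 203.27665283]
[283.72884796 213.74536224]
[284.05588759 201.55196705]
```

View pics/w5.png

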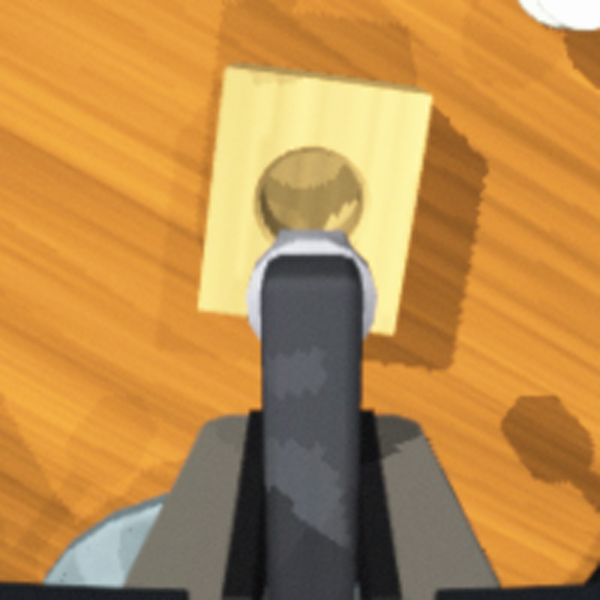

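The crop shows the empty hole in the stand: left 255, right 365, top 147, centre at about (310,200). The driver's head (x 247–377) lies straight in line with it.

```bash
python3 - <<'E'
from h import *
from scipy.optimize import least_squares
st=state();m=camera_model('wrist');M=mat(st['ee_rot']);P=st['ee_pos']
pix=[(255,200),(365,198),(310,147),(272,160),(347,160)]
pts=np.array([atz(m,180+x/3,110+y/3,.05,1)[:2] for x,y in pix])
f=least_squares(lambda c:np.hypot(*(pts-c[:2]).T)-c[2],[.587,.262,.023]);print(f.x,f.fun)
f2=least_squares(lambda c:np.hypot(*(pts-c[:2]).T)-.024,[.587,.262]);print(f2.x,'tool',M.T[:2,:2]@(f2.x-P[:2])*1000)
print('end tool x',(M.T@(atz(m,284,110+254/3,P[2]+.002,1)-P))*1000,(M.T@(atz(m,284,110+232/3,P[2]-.1386,1)-P))*1000)
E
```

```text
[0.58789679 0.26141025 0.02431248] [-1.29035174e-04  1.37327594e-05 -3.27268501e-04  3.26403346e-04
  1.16167569e-04]
[0.58821852 0.26160315] tool [ 1.10799205 -0.50415731]
end tool x [ 4.22198929e+01 -3.95470850e-03 -1.99655666e+00] [ 14.20012887   0.24579974 138.60115803]
```

Request:
arm_command(
  commands=[
    {"translation":[4,-0.6,20],"rotation":[0,0,0],"hand":0.1},
    {"translation":[4,-0.6,60],"rotation":[0,0,0],"hand":0.1},
    {"translation":[4,-0.6,95],"rotation":[0,0,0],"hand":0.1},
    {"translation":[4,-0.6,110],"rotation":[0,0,0],"hand":0.1},
    {"translation":[4,-0.6,110],"rotation":[0,0,0],"hand":0.1},
    {"translation":[4,-0.6,110],"rotation":[0,0,0],"hand":0.1},
  ],
)

```text
clock: 25.15
ee_pos: [0.5915, 0.2653, 0.2011]
ee_rot: [-3.034, -0.816, -0.004]
ft_force: [0.3, 0.1, -4.1]
width: 0.169
grip_force: 35.0
```

```bash
python3 s.py; python3 - <<'E'
from h import *
st=state();m=camera_model('wrist');im=camera('wrist');s=camera('scene');ms=camera_model('scene');M=mat(st['ee_rot']);P=st['ee_pos']
for x in (-.001,-.003,-.006): print(proj(ms,P+M@[x,0,.1386]),proj(ms,P+M@[x,0,.04]))
print('hole',proj(ms,[.5882,.2616,.05]))
cv2.imwrite('pics/w6.png',np.hstack([cv2.resize(im[130:250,220:340],(400,400),interpolation=2),cv2.resize(s[205:305,310:410],(400,400),interpolation=2)])[:,:,::-1])
E
```

```text
[0.591502   0.26526873 0.20111375] [0.28 0.11 4.12] [ 0.013 -0.104 -0.031] 30.10407629889243 -1.0502037176089012 0.16949784696344614
[365.84267273 258.06054322] [370.85410068 232.37798985]
[365.60297481 257.55351702] [370.59587595 231.87614816]
[365.24447134 256.79518485] [370.20972094 231.12568296]
hole [364.27544175 260.18145984]
```

View pics/w6.png

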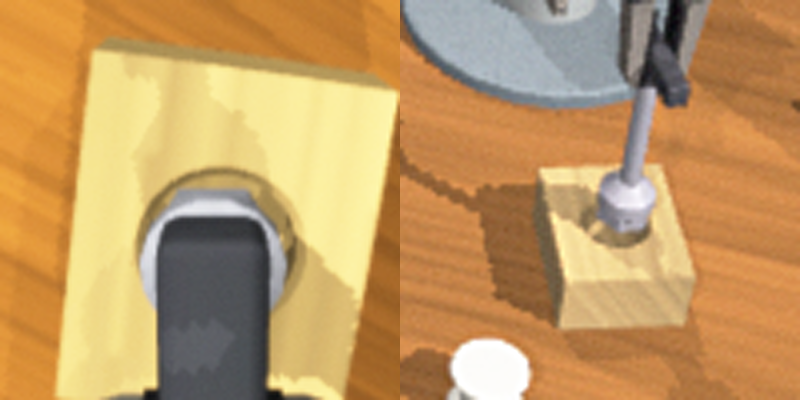

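The head tapers to a narrower end and sits just above the hole, about 2–3 mm off in the scene view (mouth about x 622, hole about x 616). I'll correct that and go in.

Request:
arm_command(
  commands=[
    {"translation":[-2.4,1.3,0],"rotation":[0,0,0],"hand":0.1},
    {"translation":[-2.4,1.3,5],"rotation":[0,0,0],"hand":0.1},
    {"translation":[-2.4,1.3,12],"rotation":[0,0,0],"hand":0.1},
    {"translation":[-2.4,1.3,20],"rotation":[0,0,0],"hand":0.1},
    {"translation":[-2.4,1.3,28],"rotation":[0,0,0],"hand":0.1},
    {"translation":[-2.4,1.3,28],"rotation":[0,0,0],"hand":0.1},
  ],
)

```text
clock: 26.0
ee_pos: [0.5885, 0.2629, 0.1708]
ee_rot: [3.033, 0.816, -0.003]
ft_force: [0.3, 1.3, -4.0]
width: 0.171
grip_force: 35.0
```

```bash
python3 s.py
```

```text
[0.58853172 0.2628592  0.17076712] [ 0.96 -0.99  4.02] [ 0.049 -0.138 -0.023] 30.117766317278146 -1.027539303271243 0.17113760397307826
```

Request:
arm_command(
  commands=[
    {"translation":[0.5,-0.5,7],"rotation":[0,0,0],"hand":0.1},
    {"translation":[0.5,-0.5,14],"rotation":[0,0,0],"hand":0.1},
    {"translation":[0.5,-0.5,20],"rotation":[0,0,0],"hand":0.1},
    {"translation":[0.5,-0.5,23.5],"rotation":[0,0,0],"hand":0.1},
    {"translation":[0.5,-0.5,23.5],"rotation":[0,0,0],"hand":0.1},
  ],
)

```text
clock: 26.62
ee_pos: [0.5891, 0.2636, 0.148]
ee_rot: [3.034, 0.816, -0.001]
ft_force: [-1.0, 0.2, -2.6]
width: 0.171
grip_force: 35.0
```

```bash
python3 s.py
```

```text
[0.58913883 0.26358123 0.14799571] [-0.74 -0.68  2.59] [ 0.024 -0.054 -0.036] 30.11463117631606 -1.0113924835736636 0.1712609956014653
```

Request:
arm_command(
  commands=[
    {"translation":[0,0,1],"rotation":[0,0,0],"hand":0.1},
    {"translation":[0,0,1.3],"rotation":[0,0,0],"hand":0.1},
    {"translation":[0,0,1.3],"rotation":[0,0,0],"hand":0.1},
  ],
)

```text
clock: 27.0
ee_pos: [0.5893, 0.2637, 0.1471]
ee_rot: [-3.034, -0.816, -0.0]
ft_force: [0.7, 1.2, -4.3]
width: 0.17
grip_force: 35.0
```

Request:
arm_command(
  commands=[
    {"translation":[0,0,0],"rotation":[0,0,0],"hand":0.25},
    {"translation":[0,0,0],"rotation":[0,0,0],"hand":0.45},
    {"translation":[0,0,0],"rotation":[0,0,0],"hand":0.6},
    {"translation":[0,0,0],"rotation":[0,0,0],"hand":0.6},
    {"translation":[0,0,0],"rotation":[0,0,0],"hand":0.6},
    {"translation":[0,0,0],"rotation":[0,0,0],"hand":0.6},
  ],
)

```text
clock: 27.75
ee_pos: [0.5892, 0.2637, 0.147]
ee_rot: [-3.034, -0.816, -0.0]
ft_force: [0.0, -0.1, 0.2]
width: 0.6
grip_force: 0.0
```

Released. I'll raise the hand clear and check.

Request:
arm_command(
  commands=[
    {"translation":[0,0,-15],"rotation":[0,0,0],"hand":0.6},
    {"translation":[0,0,-50],"rotation":[0,0,0],"hand":0.6},
    {"translation":[0,0,-100],"rotation":[0,0,0],"hand":0.6},
    {"translation":[0,0,-150],"rotation":[0,0,0],"hand":0.6},
    {"translation":[0,0,-180],"rotation":[0,0,0],"hand":0.6},
    {"translation":[0,0,-180],"rotation":[0,0,0],"hand":0.6},
  ],
)

```text
clock: 28.5
ee_pos: [0.5906, 0.2634, 0.3305]
ee_rot: [-3.032, -0.815, -0.008]
ft_force: [0.5, 0.5, 0.4]
width: 0.598
grip_force: 0.0
```

```bash
python3 s.py; python3 - <<'E'
from h import *
m=camera_model('wrist');im=camera('wrist');s=camera('scene');ms=camera_model('scene')
print(proj(ms,[.5882,.2616,.158]))
cv2.imwrite('pics/w7.png',np.hstack([cv2.resize(im[100:260,200:360],(400,400),interpolation=2),cv2.resize(s[195:295,310:410],(400,400),interpolation=2)])[:,:,::-1])
E
```

```text
[0.59058381 0.26344242 0.33046942] [ 0.73 -0.16 -0.4 ] [ 0.032 -0.102 -0.015] 30.098460067462113 -1.1278166894582569 0.5983862533903569
[369.66977966 232.34402242]
```

View pics/w7.png

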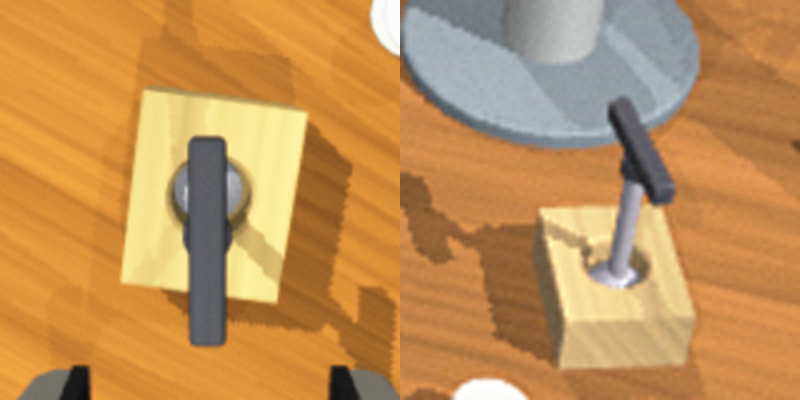

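The driver stands upright and fully down: the bar centre is at scene (370,232.5), against (369.7,232.3) predicted.

```bash
python3 -c "
from rig import *
print(hand_in())"
```

```text
the job is handed in; nothing more can be done
None
```

I turned the nut clockwise until the torque rose sharply (about 0.2 to 0.48 N m, so at its stop), put the driver back upright and fully down in its stand, and handed the job in at about 28.6 s; no verdict was returned.

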